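Fish a dropped gland nut out from under the low shelf

TASK

A brass gland nut has rolled out of sight under the low parts shelf. Take the flat hooked probe by its handle, sweep it sideways under the shelf until you feel the nut trapped, and drag the nut out onto the black pad in front, pressing gently all the while. Then put the probe down on the green bench, off the pad and the shelf, and leave everything else where it stands.

Things in the scene. Friction and masses are not known exactly. Their poses are not given: they have to be found in the camera images.
- shelf: Low grey metal shelf, fixed. Origin: on the bench below the middle of its top board's front edge; x inwards (away from the opening), y left as seen from the robot. Board: x 0 to 108, y -120 to 120, z 27 to 39 mm; goods on it from x = 22 mm back, to z = 84 mm. It does not give: press it with 15 N at most.
- shelf_mouth (a point): Middle of the mouth, on the floor plate: shelf x = 0, y = 0, z = 5 mm. The space behind is open only in front: shelf x 0 to 100 (back wall), y -112 to 112 (side walls), z 5 to 27 mm. The floor plate is 5 mm thick, 240 mm wide and reaches forward to x = -34 mm; the nut must end off it.
- stop_zone (a point): Shelf x = 50, y = 50, z = 16 mm. About here a fixed metal stop rail runs front to back under the board (x 1 to 99, 12 mm wide, as high as the space). It is hidden from above and not measured: its right (-y) face lies anywhere from shelf y = 15 to 85 mm, always parallel to the shelf's x.
- nut_zone (a point): Shelf x = 45, y = 20, z = 13 mm. Near here, hidden from above and not measured, the nut lies flat on the plate just right of the rail (0 to 13 mm off it), its centre at shelf x = 28 to 62 mm. Nut: brass hexagon ring, 30 mm over flats, 35 over corners, 16 high, 40 to 85 g. No other thing is under the shelf; y -112 to -35 mm is free.
- pad: Thin black rubber pad fixed on the bench right in front of the floor plate, 110 mm (x) by 240 mm (y), 2 mm thick; covers shelf x = -145 to -35, y -120 to 120 mm. Origin: centre of its underside, axes as the shelf's. The nut must end on it; the 3 mm drop from plate to pad does no harm.
- probe: Flat hooked probe, 140 g, standing by itself: an upright black handle block 30 (x) by 24 (y) by 75 mm high (z), gripped across y, with a thin steel bar running from its foot along +x (see bar). Origin: centre of the handle's underside, z up. Put it down upright or lying, as you like.
- bar: The probe's steel bar, fixed to the handle; same origin and axes as probe. A flat strip on edge (4 mm thick in y, z 0 to 14 mm) from the handle to x = 154 mm; at its end a toe 4 mm thick (x 150 to 154), 14 mm high, is bent to +y and reaches y = 20 mm. The bar is stiff; at the shelf it may press on things with 15 N at most.
- probe_toe (a point): Point on the probe, at the middle of the inner (handle-side) face of the toe: 150 mm ahead of the handle's centre, 10 mm to +y, 7 mm above the probe's underside.
- probe_grip (a point): Point in the middle of the probe's handle, 52 mm above its underside, where to grip.
- tape: Bystander: empty cardboard tape core, ring of 90 mm outside diameter, 45 mm high, origin at the centre of its underside.
- bin: Bystander: small open blue parts bin, 140 x 100 x 50 mm, origin at the centre of its underside.
- driver: Bystander: screwdriver with black handle lying on the bench along its x axis.
There are look-alikes about, which are no part of the job. Of the things like the probe, leave any that is red; of the rest the larger one is meant.

How it is judged:
By the outcome, as a careful person would: the job done as asked, in the order asked, and still so for the second after the job is handed in, with the robot touching nothing.
It also fails if it takes over 58 s, if anything falls off the work surface, if the arm or the gripper's body presses on something with over 40 N, if the wrist force passes 120 N, or if a joint passes its speed limit or range.

ROBOT

A 7-joint arm with a two-finger parallel gripper is mounted at the origin on the work surface. World frame = base frame: x ahead of the robot, y to its left, z up, the work surface at z = 0. Lengths are in m, angles in rad, forces in N, time in s.
With the tool pointing down it reaches from about 0.4 to 0.85 m from the base axis. Payload 6.9 kg.
Tool frame: the origin (TCP) lies midway between the tips of the shut fingers; the grasp point (between the pads) lies behind it (ctrl.pinch_z is the z of the grasp point in the tool frame, in m); z points along the fingers, y is the line along which they close (so a half turn about z gives the same grasp; the last joint's range is limited). The gripper opens to 85 mm and grips with 20 to 120 N. Pads are 22 mm wide; open, the fingers measure 114 mm over their backs; the gripper's body (76 mm by 85 mm) begins 54 mm behind the grasp point. The pads swing forward as they close: fully open they stand 13 mm farther back than shut.
Start: joints at [1.391, 0.507, -0.238, 1.5, 0.126, 1.149, -0.155], TCP at [0.176, -0.6, 0.231] pointing down, gripper open.
Joint ranges: [-3.08, 3.08], [-0.24, 2.05], [-1.43, 1.35], [0, 2.5], [-1.52, 4.66], [0.17, 1.96], [-2.89, 2.89]. Speed limits (rad/s): [2.39, 2.39, 3.14, 3.14, 3.14, 3.14, 3.14].

INTERFACE

Orientations are given as a unit quaternion [w, x, y, z].
In Python, from station import ctrl, get_state, vision, ticket, models gives the robot as it stands. Calls block until the motion is done:
- ctrl.movep(position, orientation): joint-space move of the TCP to a pose.
- ctrl.movel(position, frame=None, max_speed=0.15): straight line of the TCP; frame=None keeps the orientation; max_speed is the mean speed in m/s.
- ctrl.set_joints(angles): joint-space move.
- ctrl.ungrasp() and ctrl.close_gripper(force=None): open the fingers fully, or close them until they stop; force is the grip in N (None keeps the last).
- ctrl.pause(seconds).
- ctrl.ik(position, orientation): joint angles nearest the present ones, or None.
- get_state(): the state.
- vision.grab_frame(name): name is "scene" or "top" or "wrist"; returns (picture, depth): 384x512x3 uint8, blue, green, red; 384x512 float32, m along the optical axis (not along the pixel's ray), 0 where there is no reading.
- vision.camera_info(name): a dict with "mtx" (3x3 intrinsics, pixels), "R" (3x3) and "t" (3): a world point X has camera coordinates R X + t; the wrist camera has in their place "hand_eye" (4x4, takes a point from camera to tool coordinates, whose origin is the TCP and whose axes are the flange's). Camera axes: x right, y down, z forward; pixel columns grow to the right and rows downward; lengths in m; the calibration is good to about 2 mm. The wrist camera is an equidistant fisheye: a pixel r from the principal point sees the ray r / f radians off the axis. A picture is of the moment at which its call begins: read the wrist's pose just before it. camera_info takes no time and is no camera call.
A pose or a line that the arm cannot do raises ctrl.Unreachable and nothing moves.
- ticket.close_job(): hands the job in; it is judged then, once.
Trained networks look in the newest picture that a camera, given by its name, has taken for a name from the list of things; names that differ only in an ending like _2 or _b are one class to them, and where a whole thing is asked for, a point or a joint stands for the part that bears it (a point fixed in the world has none). Each returns a list of dicts, best first, with "p" (0 to 1); they miss things now and then, are a little off and sometimes report something else, mostly with a low value. They report only what shows in the picture. A call takes as long as a camera call. They do not tell look-alikes from the thing itself.
- models.recognise(camera, target): "point" ([column, row] in pixels, amid what is visible of it).
- models.masks_of(camera, target): "mask" (384x512 bool, what is visible of it) and "point" ([column, row] in pixels, amid what is visible of it).
The state is a dict: "time": time; "qpos": joint angles; "qd": joint speeds; "tau": joint torques, N m; "tcp_pos": TCP position; "eef_rot": TCP orientation; "contact_force": force on the tool from outside, world axes, zero at the start; "wrist_torque": the same for the moment, N m; "width": finger opening in m; "gripper_force": force on a finger pad.
Only numpy, scipy, OpenCV 4.12 (cv2) and the standard library are available. Lean on these libraries where they do the work, as an engineer would, in place of code of your own. Each camera call takes 0.05 s, during which the arm holds its last target. There are 200 camera calls.

## Working session

There is one attempt and no reset: what is moved stays moved. The work goes in short steps, each a Python script; the robot and the scene stay as the last script left them, time stands still between calls to the robot, and variables do not carry over. Pictures are saved under pics/ and viewed, at most 10 in all, crops included, and the job is handed in when it is done.

```bash
ls; mkdir -p pics; python3 - <<'E'
from station import ctrl, get_state, vision, ticket, models
import cv2,numpy as np
for c in ("top","scene"):
    im,d=vision.grab_frame(c); cv2.imwrite(f"pics/{c}0.png",im); np.save(f"pics/{c}_d.npy",d)
    i=vision.camera_info(c); print(c,np.round(i["mtx"],1).tolist(),np.round(i["R"],3).tolist(),np.round(i["t"],3).tolist())
    for n in ("probe","bar","probe_toe","shelf","pad","tape","bin","driver"):
        print(n,[(np.round(r["point"]).tolist(),round(r["p"],2)) for r in models.recognise(c,n)])
print(get_state(),ctrl.pinch_z)
E
```

```text
pics
top [[442.8, 0.0, 256.1], [0.0, 442.8, 192.7], [0.0, 0.0, 1.0]] [[0.013, -1.0, 0.014], [-0.988, -0.015, -0.154], [0.155, -0.012, -0.988]] [-0.083, 0.528, 1.577]
probe [([321.0, 258.0], 0.59), ([389.0, 208.0], 0.5)]
bar [([213.0, 142.0], 0.71), ([329.0, 233.0], 0.32)]
probe_toe [([388.0, 212.0], 0.61), ([332.0, 226.0], 0.52), ([324.0, 257.0], 0.4)]
shelf [([210.0, 140.0], 0.79)]
pad [([213.0, 177.0], 0.55)]
tape [([131.0, 217.0], 0.6)]
bin [([321.0, 151.0], 0.74)]
driver [([215.0, 142.0], 0.6), ([153.0, 155.0], 0.56)]
scene [[453.6, 0.0, 261.4], [0.0, 453.6, 187.0], [0.0, 0.0, 1.0]] [[0.811, 0.584, -0.015], [0.466, -0.662, -0.587], [-0.353, 0.469, -0.809]] [-0.397, -0.253, 1.651]
probe [([165.0, 230.0], 0.76), ([137.0, 304.0], 0.6), ([149.0, 213.0], 0.59)]
bar [([161.0, 296.0], 0.68), ([155.0, 190.0], 0.58), ([182.0, 255.0], 0.48), ([318.0, 92.0], 0.48)]
probe_toe [([167.0, 233.0], 0.78), ([153.0, 210.0], 0.68), ([135.0, 303.0], 0.66)]
shelf [([339.0, 194.0], 0.71)]
pad [([301.0, 178.0], 0.75)]
tape [([313.0, 94.0], 0.61)]
bin [([257.0, 284.0], 0.97)]
driver [([360.0, 139.0], 0.76), ([169.0, 233.0], 0.27)]
{'time': 0.9, 'qpos': array([ 1.391493  ,  0.50748993, -0.23757229,  1.50018566,  0.12572935,
        1.14886906, -0.15482564]), 'qd': array([ 0.00076336, -0.00060711,  0.00169656,  0.00028182,  0.00020172,
        0.00038953, -0.0006642 ]), 'tau': array([-9.69404973e-04, -6.20342302e+01, -2.18520641e+00, -2.49957365e+01,
        1.38775783e-02,  2.52129350e-03, -1.23660587e-05]), 'tcp_pos': array([ 0.17556172, -0.5998455 ,  0.23128524]), 'eef_rot': array([ 1.56687107e-05,  9.89882490e-01,  1.41889590e-01, -1.03560069e-05]), 'contact_force': array([ 0.30370001, -0.13493196, -0.60223021]), 'wrist_torque': array([ 0.05069229,  0.01543485, -0.02888729]), 'gripper_force': 0.0, 'width': 0.0853886029590821} -0.0187
```

```bash
python3 - <<'E'
import cv2
a=cv2.imread("pics/top0.png"); cv2.imwrite("pics/top_z.png",cv2.resize(a[100:300,90:430],(800,470),interpolation=cv2.INTER_CUBIC))
b=cv2.imread("pics/scene0.png"); cv2.imwrite("pics/scene_z.png",cv2.resize(b[60:345,90:470],(800,600),interpolation=cv2.INTER_CUBIC))
E
```

```text
(no output)
```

View pics/top_z.png

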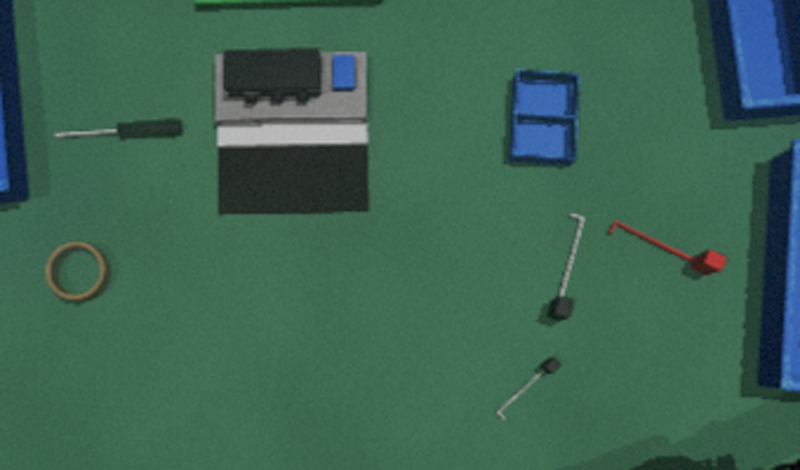

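View pics/scene_z.png

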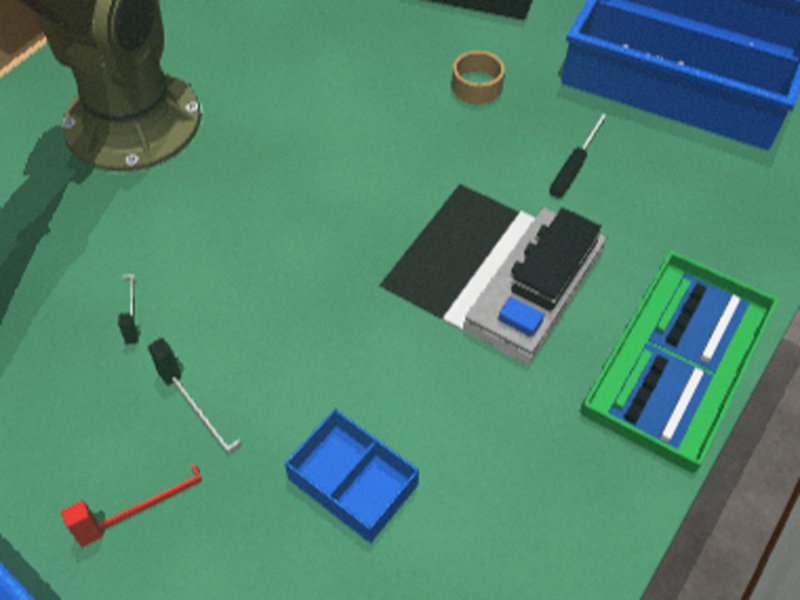

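Candidates for the probe in the top image: a red one at (389,211), a large black-handled one with its handle at (329,231) and toe at about (335,192), and a small black-handled one at (323,256). I choose the large black one at (329,231). Next I'll localise it roughly and take wrist close-ups.

```bash
cat > h.py <<'E'
from station import ctrl, get_state, vision, ticket, models
import cv2, numpy as np
from scipy.spatial.transform import Rotation as Rn
def rot(q): return Rn.from_quat(np.r_[q[1:],q[0]]).as_matrix()
def quat(yaw):  # tool down, tool x axis at world angle yaw (tool y = yaw-90deg)
    M=np.array([[np.cos(yaw),np.sin(yaw),0],[np.sin(yaw),-np.cos(yaw),0],[0,0,-1]])
    q=Rn.from_matrix(M).as_quat(); return np.r_[q[3],q[:3]]
def wrist():
    s=get_state(); im,d=vision.grab_frame("wrist"); return im,d,s["tcp_pos"],rot(s["eef_rot"])
def ray(cam,uv,pose=None):
    i=vision.camera_info(cam); K=i["mtx"]; uv=np.atleast_2d(np.asarray(uv,float))
    n=(uv-[K[0,2],K[1,2]])/[K[0,0],K[1,1]]
    if cam=="wrist":
        r=np.linalg.norm(n,axis=1,keepdims=True)+1e-9
        v=np.c_[n/r*np.sin(r),np.cos(r)]; H=i["hand_eye"]; p,R=pose
        return R@H[:3,3]+p, v@H[:3,:3].T@R.T
    R=np.array(i["R"]); return -R.T@i["t"], np.c_[n,np.ones(len(n))]@R
def onplane(cam,uv,z,pose=None):
    o,v=ray(cam,uv,pose); return o+v*((z-o[2])/v[:,2:3])
def px(cam,X,pose=None):
    i=vision.camera_info(cam); K=i["mtx"]; X=np.atleast_2d(X)
    if cam=="wrist":
        p,R=pose; H=i["hand_eye"]; c=((X-p)@R-H[:3,3])@H[:3,:3]
        r=np.linalg.norm(c[:,:2],axis=1,keepdims=True); n=c[:,:2]/(r+1e-12)*np.arctan2(r,c[:,2:3])
    else:
        c=X@np.array(i["R"]).T+i["t"]; n=c[:,:2]/c[:,2:]
    return n*[K[0,0],K[1,1]]+[K[0,2],K[1,2]]
E
python3 - <<'E'
from h import *
z=lambda u,v:(90+u/2.353,100+v/2.35)
for n,p,h in (("handle top",z(562,305),.075),("toe",z(578,217),.014),("toetip",z(572,215),.014),("pad FL",z(219,212),.002),("pad FR",z(368,210),.002),("plate FL",z(219,146),.005),("plate FR",z(367,145),.005),("board BL",z(215,53),.039),("board BR",z(367,54),.039),("board FL",z(216,121),.039),("board FR",z(367,121),.039),("driver",z(150,129),.02),("tape",z(76,271),.045),("bin",z(545,117),.05),("small handle",z(551,365),.05),("red",z(709,262),.07)):
    print(n,np.round(onplane("top",p,h)[0],3))
i=vision.camera_info("wrist"); print(i["mtx"],np.round(i["hand_eye"],3))
E
```

```text
handle top [ 0.395 -0.335  0.075]
toe [ 0.54  -0.373  0.014]
toetip [ 0.543 -0.364  0.014]
pad FL [0.541 0.197 0.002]
pad FR [ 0.548 -0.04   0.002]
plate FL [0.648 0.2   0.005]
plate FR [ 0.653 -0.037  0.005]
board BL [0.791 0.207 0.039]
board BR [ 0.794 -0.035  0.039]
board FL [0.68  0.201 0.039]
board FR [ 0.684 -0.036  0.039]
driver [0.67  0.309 0.02 ]
tape [0.439 0.405 0.045]
bin [ 0.692 -0.316  0.05 ]
small handle [ 0.306 -0.322  0.05 ]
red [ 0.464 -0.561  0.07 ]
[[297.31863964   0.         256.8649502 ]
 [  0.         297.31863964 188.83301119]
 [  0.           0.           1.        ]] [[ 0.    -0.96  -0.282  0.07 ]
 [ 1.    -0.     0.    -0.   ]
 [-0.    -0.282  0.96  -0.144]
 [ 0.     0.     0.     1.   ]]
```

```bash
python3 - <<'E'
from h import *
ctrl.movep([0.50,-0.362,0.17],quat(-0.26))
im,d,p,R=wrist(); np.savez("pics/w1.npz",im=im,d=d,p=p,R=R); print(get_state()["time"],p)
for r in models.masks_of("wrist","probe"): print(r["point"],r["p"],r["mask"].sum())
cv2.imwrite("pics/w1.png",cv2.resize(im,(768,576)))
E
```

```text
2.4583 [ 0.49914398 -0.36334149  0.17012318]
[434.4, 154.3] 0.94 1948
[262.5, 317.4] 0.63 155
[259.2, 269.6] 0.59 1638
```

View pics/w1.png

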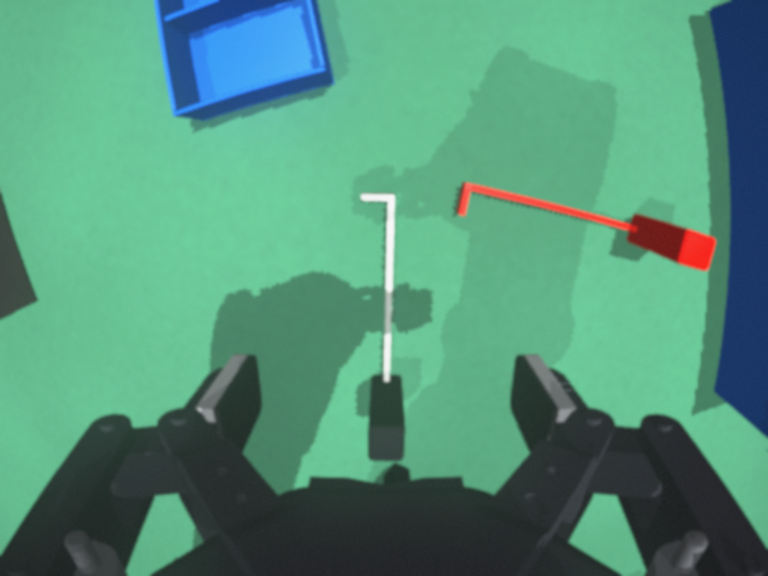

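The crop confirms the choice: a black handle at (386,430) with a steel bar running up to its toe at (361–395,196). It isn't red and it is the larger of the two. I'll fit its pose and grasp it.

```bash
cat > g.py <<'E'
from h import *
from scipy.optimize import least_squares
w=np.load("pics/w1.npz"); pose=(w["p"],w["R"])
M=np.array([[154,-2,14],[154,20,14],[150,20,14],[15,12,75],[15,-12,75],[-15,12,75],[-15,-12,75]])/1e3
U=np.array([[395,196],[361,194],[361,200],[371,407],[402,407],[369,459],[404,459]])/1.5
def tr(v,P): c,s=np.cos(v[2]),np.sin(v[2]); return P@np.array([[c,s,0],[-s,c,0],[0,0,1]])+[v[0],v[1],0]
r=least_squares(lambda v:(px("wrist",tr(v,M),pose)-U).ravel(),[.395,-.335,-.26],x_scale=[.01,.01,.1])
print(r.x,np.round(r.fun,1)); x,y,a=r.x
E
python3 - <<'E'
from g import *
# top-camera cross-check of toe
print(px("top",tr(r.x,np.array([[.152,-.002,.014],[0,0,.075]]))))
if abs(r.fun).max()<3:
    q=quat(a); ctrl.movep([x,y,.13],q)
    ctrl.movel([x,y,.052+ctrl.pinch_z],max_speed=.1)
    s=get_state(); print(s["tcp_pos"],s["contact_force"])
    ctrl.close_gripper(100); s=get_state()
    print(s["time"],s["tcp_pos"],s["contact_force"],s["wrist_torque"],s["width"],s["gripper_force"])
    np.save("pics/grip.npy",np.r_[s["tcp_pos"],a])
E
```

```text
[ 0.39685225 -0.33774469 -0.27932201] [-0.8 -5.  -0.1 -4.  -0.1 -4.  -1.7  8.7  2.8  9.1 -0.4 -1.7  0.2 -1.4]
[[337.92682203 191.62201286]
 [329.60814077 229.3066151 ]]
```

```bash
python3 - <<'E'
from g import *
print(pose, quat(-.26), Rn.from_matrix(w["R"]).as_euler("xyz"))
im,d=w["im"],w["d"]
for u,v in ((258,288),(258,262),(258,200),(260,150),(150,150)):
    o,n=ray("wrist",[u,v],pose); H=vision.camera_info("wrist")["hand_eye"]
    ax=pose[1]@H[:3,2]; print((u,v),d[v,u],np.round(o+n[0]*d[v,u]/(n[0]@ax),4))
cv2.imwrite("pics/w1z.png",cv2.resize(im[110:320,210:300],(343,800//1))[:600] if 0 else cv2.resize(im[120:315,220:290],(215*1,600)))
g=cv2.cvtColor(im,cv2.COLOR_BGR2GRAY); print(g[120:312:1,257].tolist())
E
```

```text
[ 0.39685225 -0.33774469 -0.27932201] [-0.8 -5.  -0.1 -4.  -0.1 -4.  -1.7  8.7  2.8  9.1 -0.4 -1.7  0.2 -1.4]
(array([ 0.49914398, -0.36334149,  0.17012318]), array([[ 9.66043763e-01, -2.58378169e-01, -4.13426960e-04],
       [-2.58378442e-01, -9.66043376e-01, -8.80902011e-04],
       [-1.71782528e-04,  9.57810507e-04, -9.99999527e-01]])) [ 0.          0.99156189 -0.12963414  0.        ] [ 3.14063484e+00  1.71782528e-04 -2.61343274e-01]
(258, 288) 0.2753086 [ 0.4034 -0.3396  0.0764]
(258, 262) 0.31592923 [ 0.4072 -0.3408  0.0329]
(258, 200) 0.31393135 [ 0.4704 -0.3577  0.0158]
(260, 150) 0.29908693 [ 0.5212 -0.3734  0.0157]
(150, 150) 0.312743 [ 0.5523 -0.256   0.0013]
[149, 147, 146, 147, 144, 143, 143, 142, 152, 202, 240, 246, 246, 240, 193, 140, 141, 152, 152, 145, 142, 144, 145, 144, 142, 142, 146, 160, 177, 183, 185, 184, 182, 181, 182, 183, 182, 182, 186, 190, 192, 193, 193, 193, 191, 191, 188, 190, 195, 202, 207, 207, 207, 206, 206, 207, 207, 207, 209, 216, 220, 222, 222, 223, 222, 222, 222, 222, 222, 225, 230, 230, 221, 201, 182, 169, 166, 165, 166, 165, 166, 168, 168, 169, 170, 170, 170, 169, 169, 168, 168, 169, 173, 175, 174, 175, 175, 173, 174, 174, 173, 177, 205, 233, 241, 242, 242, 242, 242, 242, 242, 242, 243, 244, 245, 245, 245, 245, 245, 245, 245, 244, 244, 244, 244, 244, 243, 239, 236, 233, 232, 232, 232, 222, 169, 102, 63, 59, 59, 59, 58, 58, 59, 58, 57, 60, 58, 58, 57, 59, 56, 58, 59, 58, 57, 57, 58, 56, 56, 57, 56, 57, 56, 59, 62, 66, 68, 71, 69, 68, 69, 68, 69, 71, 69, 68, 66, 67, 66, 67, 64, 66, 66, 64, 65, 65, 82, 113, 138, 145, 140, 125]
```

```bash
python3 - <<'E'
s=open("g.py").read()
s=s.replace("M=np.array([[154,-2,14],[154,20,14],[150,20,14],","M=np.array([[150,20,14],[150,11,14],[15,0,14],")
s=s.replace("[[395,196],[361,194],[361,200],[371,407],[402,407]","[[361,201.5],[375,201.5],[387,381],[371,426],[402,426]")
open("g.py","w").write(s)
E
cat > do.py <<'E'
from g import *
print(px("top",tr(r.x,np.array([[.152,-.002,.014],[0,0,.075]]))))
if abs(r.fun).max()<2.5:
    q=quat(a); ctrl.movep([x,y,.13],q)
    ctrl.movel([x,y,.052+ctrl.pinch_z],max_speed=.1)
    s=get_state(); print(s["tcp_pos"],s["contact_force"])
    ctrl.close_gripper(100); s=get_state()
    print(s["time"],s["tcp_pos"],s["contact_force"],s["wrist_torque"],s["width"],s["gripper_force"])
    np.save("pics/grip.npy",np.r_[s["tcp_pos"],a])
E
python3 do.py
```

```text
[ 0.39282581 -0.33655414 -0.28084101] [ 0.1 -0.9 -0.4 -0.8 -0.2 -0.3 -1.7 -0.4  2.6 -0.  -0.4  1.5 -0.   1.8]
[[337.68440766 192.70192868]
 [329.28691232 230.43961916]]
```

```bash
sed -i 's/<2.5/<3/' do.py; python3 do.py
```

```text
[ 0.39282581 -0.33655414 -0.28084101] [ 0.1 -0.9 -0.4 -0.8 -0.2 -0.3 -1.7 -0.4  2.6 -0.  -0.4  1.5 -0.   1.8]
[[337.68440766 192.70192868]
 [329.28691232 230.43961916]]
[ 0.39321729 -0.33680521  0.03377502] [ 0.02382122  0.09398369 -0.3306679 ]
4.7583 [ 0.39286066 -0.33657433  0.0334742 ] [-0.92673279  1.10099812  2.08303254] [ 0.03092305 -0.06563658 -0.04626461] 0.022825469637561806 97.60906219482422
```

```bash
python3 - <<'E'
from h import *
g=np.load("pics/grip.npy")
ctrl.movel([g[0],g[1],.20],max_speed=.2)
ctrl.movep([.54,.06,.24],quat(0.))
ctrl.pause(.2)
im,d,p,R=wrist(); np.savez("pics/w2.npz",im=im,d=d,p=p,R=R); s=get_state(); print(s["time"],p,s["contact_force"],s["wrist_torque"],s["width"])
cv2.imwrite("pics/w2.png",cv2.resize(im,(768,576)))
E
```

```text
7.5583 [0.54005496 0.05871192 0.23991449] [ 0.522634    0.28682033 -0.98322805] [ 0.00030217  0.08225276 -0.05857667] 0.023029782256750692
```

View pics/w2.png

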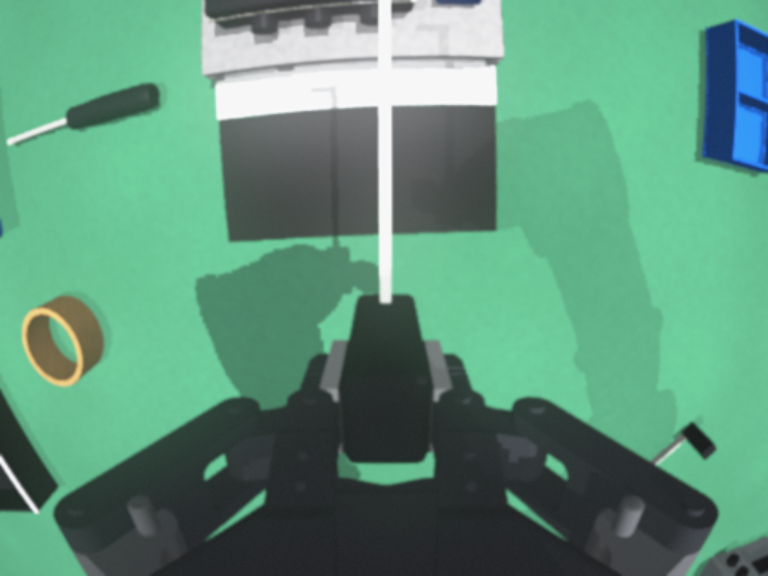

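```bash
cat > s.py <<'E'
from h import *
from scipy.optimize import least_squares
w=np.load("pics/w2.npz"); pose=(w["p"],w["R"])
M=np.array([[-145,120,2],[-145,-120,2],[-35,120,2],[-35,-120,2]])/1e3
U0=np.array([[229,241],[496,230],[220,121],[497,106]])/1.5
gr=cv2.cvtColor(w["im"],cv2.COLOR_BGR2GRAY)
U=cv2.cornerSubPix(gr,U0.astype(np.float32).reshape(-1,1,2),(4,4),(-1,-1),(3,50,.01)).reshape(-1,2)
def tr(v,P): c,s=np.cos(v[2]),np.sin(v[2]); return P@np.array([[c,s,0],[-s,c,0],[0,0,1]])+[v[0],v[1],0]
r=least_squares(lambda v:(px("wrist",tr(v,M),pose)-U).ravel(),[.682,.082,0],x_scale=[.01,.01,.1]); S=r.x
E
python3 - <<'E'
from s import *
print((U-U0).round(1).tolist(),S,r.fun.round(1))
B=tr(S,np.array([[0,120,39],[0,-120,39],[0,120,27],[0,-120,27]])/1e3)
print((px("wrist",B,pose)*1.5).round(), px("top",np.r_[B[:2],tr(S,M)]).round(1))
print("bar dir", [onplane("wrist",np.array(p)/1.5,.24-.0335+.014,pose).round(4).tolist() for p in ((385.5,290),(385,3))])
E
```

```text
[[-0.4, -0.0], [-0.5, -0.0], [-1.3, -0.6], [-1.6, -0.8]] [0.68773432 0.08608147 0.03633071] [-0.1  0.2  0.2  0.   0.2 -0.2 -0.2  0. ]
[[201.  75.]
 [504.  57.]
 [206.  77.]
 [500.  60.]] [[180.6 150.6]
 [245.3 149.4]
 [182.  190.8]
 [246.2 189.5]
 [182.1 162.1]
 [245.6 160.8]]
bar dir [[[0.5599, 0.0583, 0.2205]], [[0.6686, 0.0583, 0.2205]]]
```

```bash
cat >> s.py <<'E'
Z0=float(np.load("pics/grip.npy")[2]); q=quat(S[2])
def P(tx,y,z):  # toe inner face at shelf x=tx (mm), bar centre at y (mm), underside at z (mm)
    v=tr(S,np.array([[tx/1e3-.150,y/1e3,0]]))[0]; v[2]=Z0+z/1e3; return v
def F():  # force and moment in shelf axes
    s=get_state(); c,n=np.cos(S[2]),np.sin(S[2]); f=s["contact_force"]
    return np.array([c*f[0]+n*f[1],-n*f[0]+c*f[1],f[2],s["wrist_torque"][2],s["time"]])
E
python3 - <<'E'
from s import *
ctrl.movep(P(-45,-66,110),q)
ctrl.movel(P(-45,-66,9),max_speed=.12)
print(F().round(2), get_state()["tcp_pos"]-P(-45,-66,9))
f0=F()
for tx in range(-30,89,15):
    ctrl.movel(P(min(tx,88),-66,9),max_speed=.1)
    f=F()
    if abs(f-f0)[:3].max()>5: print("contact",tx,f-f0);break
ctrl.movel(P(88,-66,9),max_speed=.1) if abs(f-f0)[:3].max()<=5 else 0
print(F().round(2), get_state()["tcp_pos"]-P(88,-66,9))
t=F()[4]; ctrl.movel(P(88,-64,9),max_speed=.05); print(F()[4]-t)
im,d,p,R=wrist(); np.savez("pics/w3.npz",im=im,p=p,R=R); cv2.imwrite("pics/w3.png",cv2.resize(im,(640,480)))
E
```

```text
[ 0.6  -0.61 -1.43 -0.03  9.09] [0.0006256  0.00024134 0.00062753]
[-0.37  0.33 -1.4  -0.04 11.78] [-3.88559979e-04  4.34798619e-05 -1.34120611e-04]
0.25
```

View pics/w3.png

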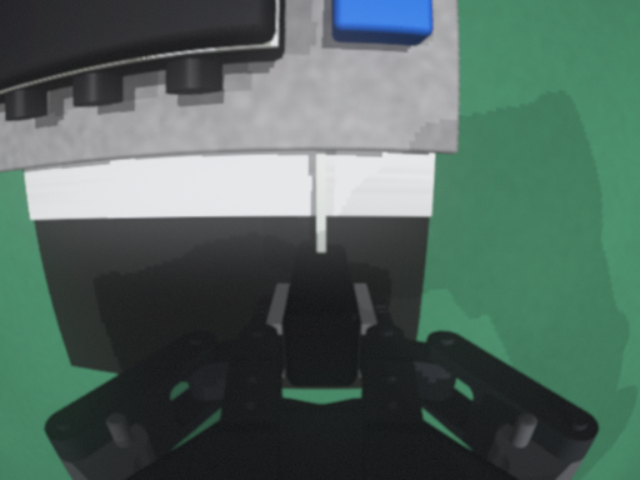

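```bash
python3 - <<'E'
from s import *
ctrl.movel(P(88,-36,9),max_speed=.05); ctrl.pause(.15); f0=F(); print(f0.round(2))
y=-36; log=[]
while y<56:
    y+=1.2; ctrl.movel(P(88,y,9),max_speed=.05); f=F()-f0; log.append((round(y,1),*f.round(2)))
    if abs(f[1])>2.2 or abs(f[3])>.3 or abs(f[0])>4: break
for l in log[::6]+log[-5:]: print(*l)
ctrl.pause(.2); print((F()-f0).round(2), get_state()["width"], (get_state()["tcp_pos"]-P(88,y,9)).round(4))
np.save("pics/f0.npy",np.r_[f0,y])
E
```

```text
[ 0.34 -0.1  -1.02  0.05 12.93]
-34.8 -0.68 0.43 -1.34 -0.05 0.25
-27.6 -1.29 0.15 -0.28 -0.06 1.75
-20.4 -0.05 -0.45 0.03 -0.02 3.25
-13.2 -0.51 0.39 -1.34 -0.03 4.75
-6.0 -0.69 -0.1 -0.56 -0.05 6.25
1.2 0.22 -0.13 -0.47 -0.09 7.75
8.4 -0.76 0.04 -0.64 -0.07 9.25
15.6 0.21 -1.11 -0.77 -0.22 10.75
12.0 0.01 -0.17 -0.12 -0.06 10.0
13.2 -0.17 -0.22 -0.04 -0.06 10.25
14.4 -1.29 -0.46 -0.81 -0.06 10.5
15.6 0.21 -1.11 -0.77 -0.22 10.75
16.8 1.25 -4.07 -0.37 -0.51 11.0
[ 2.35 -4.35  0.23 -0.51 11.2 ] 0.022920872038457503 [ 0.0003 -0.0011  0.    ]
```

```bash
python3 - <<'E'
from s import *
a=np.load("pics/f0.npy"); f0,y=a[:5],a[5]
y-=.8; x=88.; log=[]; ctrl.movel(P(x,y,9),max_speed=.05)
while x>-70:
    f=F()-f0; log.append((round(x),round(y,1),*f.round(1)))
    if abs(f[:2]).max()>9: print("STOP"); break
    x-=4
    if x>0: y+=np.clip((f[1]+1.5)/3,-.8,.4)
    ctrl.movel(P(x,y,9),max_speed=.05)
for l in log: print(*l)
ctrl.pause(.2); print((F()-f0).round(2),F()[4])
im,d,p,R=wrist(); np.savez("pics/w4.npz",im=im,p=p,R=R); cv2.imwrite("pics/w4.png",cv2.resize(im,(640,480)))
np.save("pics/xy.npy",[x,y])
E
```

```text
88 16.0 0.5 -4.3 -0.3 -0.5 11.4
84 15.2 -0.0 -5.4 0.4 -0.6 11.7
80 14.4 -0.7 -4.8 1.0 -0.6 12.0
76 13.6 -2.6 -4.6 1.6 -0.5 12.2
72 12.8 -2.3 -2.1 -0.1 -0.3 12.4
68 12.6 -0.9 -0.1 0.2 -0.0 12.7
64 13.0 0.2 0.3 -0.1 -0.1 13.0
60 13.4 -0.1 -0.4 -0.1 -0.0 13.2
56 13.8 0.2 0.1 -0.3 -0.1 13.4
52 14.2 -0.2 -0.7 -0.6 -0.1 13.7
48 14.4 -0.9 -0.3 -1.2 -0.1 14.0
44 14.8 -0.7 -0.4 -0.5 -0.1 14.2
40 15.2 0.6 0.4 -0.3 -0.1 14.4
36 15.6 -0.6 0.2 -0.5 -0.1 14.7
32 16.0 -0.6 -1.3 -0.4 -0.1 15.0
28 16.1 -0.9 0.7 -0.4 -0.1 15.2
24 16.5 -0.6 -0.1 0.5 -0.1 15.4
20 16.9 -0.6 -0.8 -0.5 -0.0 15.7
16 17.1 -0.2 0.3 0.0 -0.2 16.0
12 17.5 -0.7 -0.6 -0.8 -0.2 16.2
8 17.8 -0.9 0.2 0.2 -0.1 16.4
4 18.2 -0.5 -0.2 -0.5 -0.1 16.7
0 18.2 0.2 0.3 0.3 0.0 17.0
-4 18.2 -0.6 -0.6 -0.6 -0.1 17.2
-8 18.2 0.1 -0.4 0.4 -0.0 17.4
-12 18.2 -0.2 0.2 -0.1 0.0 17.7
-16 18.2 0.4 0.5 -0.5 -0.0 18.0
-20 18.2 -0.5 -0.2 0.2 0.0 18.2
-24 18.2 0.2 -1.1 0.5 -0.1 18.4
-28 18.2 0.9 0.1 -0.3 -0.0 18.7
-32 18.2 -0.7 0.8 -1.4 -0.1 19.0
-36 18.2 -0.0 -0.1 -0.5 -0.1 19.2
-40 18.2 -0.1 -0.7 -0.8 -0.0 19.4
-44 18.2 -1.4 0.3 0.9 -0.0 19.7
-48 18.2 -0.4 -0.1 -0.0 -0.1 20.0
-52 18.2 -1.5 -0.3 0.3 -0.0 20.2
-56 18.2 -1.4 -0.4 -0.8 0.0 20.4
-60 18.2 -0.1 0.1 0.2 -0.0 20.7
-64 18.2 0.2 0.2 0.2 -0.1 21.0
-68 18.2 -0.4 0.1 0.3 -0.0 21.2
[-0.35  0.36 -0.2  -0.03 21.65] 34.5833
```

View pics/w4.png

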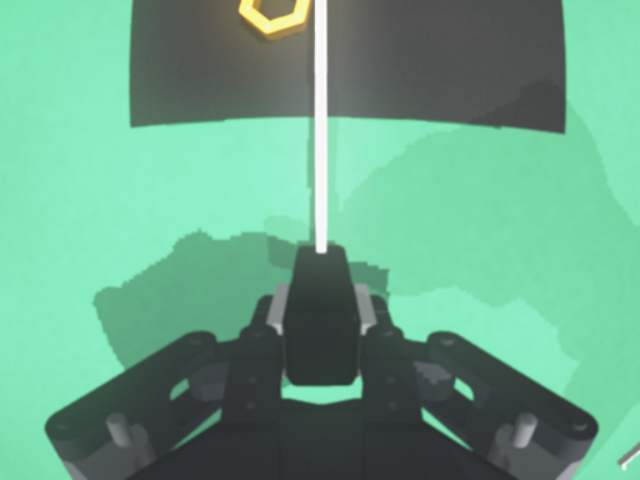

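The nut is out on the pad at (275,10), so I'll back off, lift the probe and put it back on its original free spot.

```bash
python3 - <<'E'
from s import *
x,y=np.load("pics/xy.npy"); g=np.load("pics/grip.npy")
ctrl.movel(P(x+6,y-4,9),max_speed=.05)
ctrl.movel(P(x+6,y-4,110),max_speed=.12)
ctrl.movep([g[0],g[1],Z0+.10],quat(g[3]))
ctrl.movel([g[0],g[1],Z0+.012],max_speed=.12)
f0=F()
for z in (8,6,4,3,2,1,.5):
    ctrl.movel([g[0],g[1],Z0+z/1e3],max_speed=.03)
    if (F()-f0)[2]>3: break
print(z,(F()-f0).round(2))
ctrl.ungrasp(); ctrl.pause(.2)
ctrl.movel([g[0],g[1],.17],max_speed=.12); ctrl.pause(.2)
im,d=vision.grab_frame("top"); im2,d=vision.grab_frame("scene"); print(F()[4])
a=cv2.resize(im[100:300,90:430],(700,412)); cv2.imwrite("pics/top5.png",a)
cv2.imwrite("pics/sc5.png",cv2.resize(im2[60:345,90:470],(800,600)))
U=px("top",tr(S,np.array([[x/1e3-.017,y/1e3+.017,.018]]))); print(U)
E
```

```text
0.5 [ 1.22  0.5  -0.49  0.01  1.78]
42.6083
[[204.1802956  174.81830734]]
```

View pics/sc5.png

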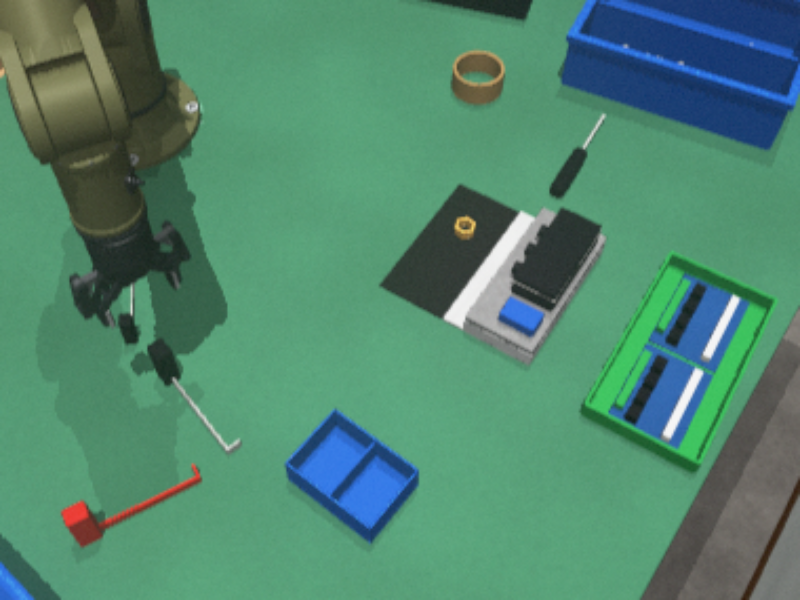

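View pics/top5.png

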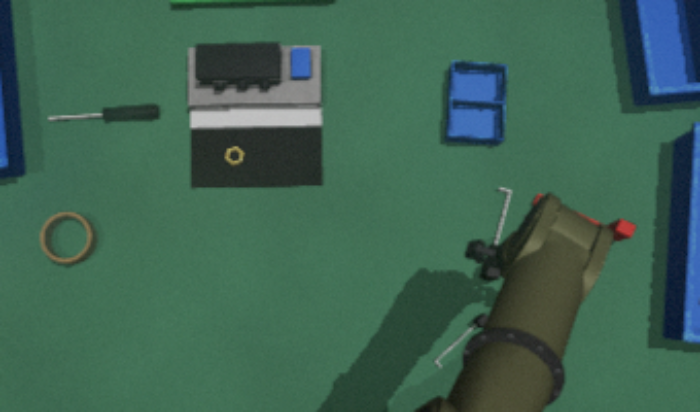

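The nut lies in the middle of the pad (scene 465,227; top 234,155). The probe stands upright on the bench (scene 165–235, 360–447), the bystanders haven't moved, and the gripper is open and clear.

```bash
python3 -c "
from station import ticket; print(ticket.close_job())"
```

```text
the job is handed in; nothing more can be done
None
```

The nut is out on the black pad, the probe stands back at its original spot on the green bench, and nothing else moved; I handed the job in at about 43 s, with the press under the shelf peaking at about 5 N in the readings taken after each step.

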